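# Face the specimen label to the reader and throw the selector lever

### The job

Turn the specimen jar on the reading plate until its striped label squarely faces the scanner window, leaving it upright and centred on the plate. Only then throw the selector lever out of its standby notch into the notch marked by the raised ring, and leave it seated there. Do not shift the other things on the bench.

Things in the scene. Friction and masses are not known exactly. Their poses are not given: they have to be found in the camera images.
- jar_mid (a point): Specimen jar to be turned: loose upright white plastic cylinder with grey lid, 60 dia x 80 tall (80 is the top of the lid; a black rib 27 long, 7 wide, 6 high on the lid runs from the centre to the rim straight above the label). Smooth sides, 0.1 to 0.23 kg. Point at its centre, half-way up (40 above its underside). Its x axis points out through the middle of the label, z up. It starts upright on the reading plate, the label turned well away from the window.
- jar_label (a point): Middle of the label's face on the jar: 30 out from the jar's axis, 33 above its underside. The label is white paper with black bar stripes, 40 wide x 46 tall, on one side of the jar only.
- reader_plate (a point): Centre of the top of the reading plate: a raised black rubber disc, 82 dia, its top 18 above the bench, on the reader's white base (130 x 250 x 12, fixed). The jar belongs centred on it. Axes: y points horizontally to the scanner window, z up.
- reader_window (a point): Centre of the scanner block's dark window (76 wide x 50 tall), 58 above the bench, 75 from the plate's centre. The grey block (110 x 70, its top 100 above the bench) is fixed on the reader's base; the window looks to this point's -y, toward the plate. z up.
- pivot (a point): Centre of the lever's upright hinge at the top face of the selector, a fixed white box 220 x 230 x 50 tall with an aluminium top. The x axis points along the middle of the fan of notches (away from the pivot), z up.
- lever_handle (a point): Lever handle to grip or push: upright black cylinder, 22 dia, standing from 70 to 125 above the bench on a flat steel lever arm; point on its axis, 97.5 above the bench, 115 out from the pivot. The lever sweeps horizontally; the handle may turn within the fingers.
- lever_point (a point): Imaginary point on the lever's centre line, 155 out from the pivot (18 beyond the pointer's tip). It lies straight above the ring (or dot) of the notch that the lever is in.
- mark: Raised dark steel ring, 28 outside and 16 inside dia, 12 tall, fixed on the selector's top, 155 from the pivot; it marks the wanted notch (the first, second or third after the start notch). Origin at the centre of its underside, 50 above the bench. The notches on either side of it have a flat dot 10 dia or nothing.
- lever (a joint): Lever angle in rad, 0 in the standby notch where it starts, growing anticlockwise seen from above. Five sprung notches (the gaps between six dark raised ribs that fan out on the top) at 0, 0.36, 0.72, 1.08 and 1.44 (end stop at 1.54), 0 lying 0.72 clockwise of the pivot's x axis. From within about 0.12 of a notch the lever settles into it by itself; passing the ridge between two notches takes about 5 N at the handle.
- spare_mid (a point): Bystander: small clear glass jar with white cap, 56 dia x 75 tall, loose, between the two units; point at half height.
- reagent_mid (a point): Bystander: amber bottle, 68 dia x 150 tall, loose, beyond the units; point at half height.
- beaker_mid (a point): Bystander: open glass beaker, 64 dia x 80 tall, loose, on the robot's side between the units; point at half height.
Things that resemble listed ones, but are neither listed nor needed, are in the scene too. What is shaped like the part that bears jar_mid but purple is not meant.

How it is judged (in metres and radians):
On the way, in this order (a step that is already met when the one before it is completed fails the run):
1. the jar stands on the plate with its label facing the window, the lever still in standby (angle between the x axis of jar_mid and the y axis of reader_window, either way round below 0.22 rad and horizontal distance between jar_label and reader_window below 0.065 m and horizontal distance between jar_mid and reader_plate below 0.015 m and angle between jar_mid's own z axis and vertical below 0.08 rad and height (world z) of jar_mid between 0.053 and 0.063 m and value of joint lever below 0.18 rad), for 0.3 s.
2. the lever is in the ring-marked notch (horizontal distance between lever_point and mark below 0.012 m and velocity of joint lever between -0.1 and 0.1 rad/s), for 0.2 s.
At the end, for the whole second after the job is handed in: The jar stands upright (within 0.08 rad) on the reading plate, its axis within 15 mm of the plate's centre, label facing the window within 0.22 rad (12 degrees); the lever rests in the ring-marked notch, the point 155 mm out on the lever within 12 mm of the ring's centre seen from above (all of step 2 and angle between the x axis of jar_mid and the y axis of reader_window, either way round below 0.22 rad and horizontal distance between jar_label and reader_window below 0.065 m and horizontal distance between jar_mid and reader_plate below 0.015 m and angle between jar_mid's own z axis and vertical below 0.08 rad and height (world z) of jar_mid between 0.053 and 0.063 m); the robot touches nothing.
It fails at once if the lever is moved out of standby before the label faces the window (value of joint lever above 0.25 rad and not (angle between the x axis of jar_mid and the y axis of reader_window, either way round below 0.22 rad and horizontal distance between jar_label and reader_window below 0.065 m and horizontal distance between jar_mid and reader_plate below 0.015 m and angle between jar_mid's own z axis and vertical below 0.08 rad and height (world z) of jar_mid between 0.053 and 0.063 m)).
It fails at once if the jar is tipped over (angle between jar_mid's own z axis and vertical above 0.5 rad).
It fails at once if another loose thing on the bench is shifted by more than 30 mm (distance of any of spare_mid, reagent_mid, beaker_mid from where it was at the start of the episode above 0.03 m).
It also fails if it takes over 64 s, if anything falls off the work surface, if the arm or the gripper's body presses on something with over 40 N, if the wrist force passes 120 N, or if a joint passes its speed limit or range.

### The arm

A 6-joint arm with a two-finger parallel gripper is mounted at the origin on the work surface. World frame = base frame: x ahead of the robot, y to its left, z up, the work surface at z = 0. Lengths are in m, angles in degrees, forces in N, time in s.
With the tool pointing down it reaches from about 0.425 to 0.95 m from the base axis. Payload 3.5 kg.
Tool frame: the origin (TCP) lies midway between the tips of the shut fingers; the grasp point (between the pads) lies 19 mm behind it (env.grip_depth is the z of the grasp point in the tool frame, in m); z points along the fingers, y is the direction in which the jaws open and shut (so a half turn about z gives the same grasp; the last joint's range is limited). The gripper opens to 85 mm and grips with 20 to 120 N. Pads are 22 mm wide; open, the fingers measure 114 mm over their backs; the gripper's body (76 mm by 85 mm) begins 54 mm behind the grasp point. The pads swing forward as they close: fully open they stand 13 mm farther back than shut.
Start: joints at [54.546, 16.404, 90.338, -0, 73.258, -8.594], TCP at [0.305, 0.602, 0.231] pointing down, gripper open.
Joint ranges: [-158.93, 158.93], [-51.34, 127.21], [12.03, 142.37], [-87.48, 267.48], [13.55, 161.25], [-162.69, 162.69]. Speed limits (degrees/s): [159.86, 159.86, 180, 180, 180, 180].

### API

Orientations are given as a 3x3 rotation matrix whose columns are the frame's x, y, z axes.
In Python, from workcell import env, claw, telemetry, eyes, nets gives the robot as it stands. The module is installed in compiled form; this text tells all that it offers. Calls block until the motion is done:
- env.reach(position, orientation): joint-space move of the TCP to a pose.
- env.move_linear(position, rot=None, vel=0.15): straight line of the TCP; rot=None keeps the orientation; vel is the mean speed in m/s.
- env.goto_joints(angles): joint-space move.
- claw.gripper_to(opening, strength=None): finger opening in m; strength is the grip in N (None keeps the last); returns when the fingers have stopped.
- env.hold(seconds).
- env.solve_ik(position, orientation): joint angles nearest the present ones, or None.
- telemetry.state(): the state.
- eyes.snapshot(name): name is "scene" or "top"; returns a dict with "frame" (400x640x3 uint8, blue, green, red), "camera_matrix" (3x3 intrinsics, pixels), "k1" (the pictures are not rectified: a ray, as slopes to the right and down, at radius r is drawn at 1 + k1 r^2 times it, then the intrinsics apply), "T" (4x4, takes a point from camera to world coordinates). Camera axes: x right, y down, z forward; pixel columns grow to the right and rows downward; lengths in m; the calibration is good to about 2 mm. A picture is of the moment at which its call begins. There is no depth.
A pose or a line that the arm cannot do raises env.IKError and nothing moves.
- env.job_done(): hands the job in, once; it reports no verdict.
Trained networks look in a picture, given as the dict that the camera call returned (one of the last four; its "shot" number tells which), for a name from the list of things; names that differ only in an ending like _2 or _b are one class to them, and where a whole thing is asked for, a point or a joint stands for the part that bears it (a point fixed in the world has none). Each returns a list of dicts, best first, with "score" (0 to 1); they miss things now and then, are a little off and sometimes report something else, mostly with a low value. They report only what shows in the picture. A call takes as long as a camera call. They do not tell look-alikes from the thing itself.
- nets.look_for(picture, label): "xy" ([column, row] as shares, 0 to 1, of the picture: columns of its width, rows of its height, amid what is visible of it).
- nets.cut_out(picture, label): "region" (400x640 bool, what is visible of it) and "xy" ([column, row] as shares, 0 to 1, of the picture: columns of its width, rows of its height, amid what is visible of it).
- nets.mark_of(picture, label): "xy" ([column, row] as shares, 0 to 1, of the picture: columns of its width, rows of its height: a listed point, or the origin of a listed thing).
The state is a dict: "t": time; "q": joint angles; "dq": joint speeds; "joint_efforts": joint torques, N m; "ee_pos": TCP position; "eef_rot": TCP orientation; "contact_force": force on the tool from outside, world axes, zero at the start; "ft_torque": the same for the moment, N m; "gripper_width": finger opening in m.
Only numpy, scipy, OpenCV 4.12 (cv2) and the standard library are available. Lean on these libraries where they do the work, as an engineer would, in place of code of your own. Each camera call takes 0.05 s, during which the arm holds its last target.

## Working session

There is one attempt and no reset: what is moved stays moved. The work goes in short steps, each a Python script; the robot and the scene stay as the last script left them, time stands still between calls to the robot, and variables do not carry over. Pictures are saved under pics/ and viewed, and the job is handed in when it is done.

```bash
ls; mkdir -p pics
cat > h.py <<'E'
import numpy as np, cv2
from workcell import env, claw, telemetry, eyes, nets
def snap(name,fn):
    p=eyes.snapshot(name); cv2.imwrite('pics/'+fn,p['frame']); return p
def ray(p,uv):
    K=np.array(p['camera_matrix']);k=p['k1'];T=np.array(p['T'])
    d=np.array([(uv[0]-K[0,2])/K[0,0],(uv[1]-K[1,2])/K[1,1]]);s=d.copy()
    for _ in range(30): s=d/(1+k*(s@s))
    v=T[:3,:3]@np.array([s[0],s[1],1]);return T[:3,3],v/np.linalg.norm(v)
def atz(p,uv,z):
    o,v=ray(p,uv);return o+v*(z-o[2])/v[2]
def proj(p,X):
    K=np.array(p['camera_matrix']);T=np.array(p['T'])
    c=T[:3,:3].T@(np.asarray(X)-T[:3,3]);s=c[:2]/c[2];s=s*(1+p['k1']*(s@s))
    return np.array([K[0,0]*s[0]+K[0,2],K[1,1]*s[1]+K[1,2]])
def tri(a,b):
    (o1,v1),(o2,v2)=a,b
    A=sum(np.eye(3)-np.outer(v,v) for v in(v1,v2));c=sum((np.eye(3)-np.outer(v,v))@o for o,v in(a,b))
    X=np.linalg.solve(A,c);return X,np.linalg.norm(np.cross(v2,X-o2))
E
python3 - <<'E'
from h import *
np.set_printoptions(precision=4,suppress=True)
print(telemetry.state()['t'],env.grip_depth)
a=snap('scene','s0.png');b=snap('top','t0.png')
print(a['T'],b['T'],a['camera_matrix'],a['k1'])
for n in ['jar_mid','jar_label','reader_plate','reader_window','pivot','lever_handle','lever_point','mark','spare_mid','reagent_mid','beaker_mid']:
    for nm,p in(('s',a),('t',b)):
        r=nets.mark_of(p,n)
        print(n,nm,[(np.round(np.array(x['xy'])*[640,400],1).tolist(),round(x['score'],2)) for x in r[:3]])
E
```

```text
pics
0.0 -0.0187
[[-0.185   0.5587 -0.8085  1.2812]
 [ 0.9825  0.0885 -0.1637  0.1268]
 [-0.0199 -0.8247 -0.5653  0.575 ]
 [ 0.      0.      0.      1.    ]] [[ 0.0049 -0.9815  0.1915  0.367 ]
 [-1.     -0.0037  0.0068 -0.0187]
 [-0.006  -0.1915 -0.9815  1.2687]
 [ 0.      0.      0.      1.    ]] [[373.6551   0.     321.1586]
 [  0.     373.6551 200.9668]
 [  0.       0.       1.    ]] 0.02606126166091384
jar_mid s [([421.5, 202.0], 0.87), ([450.7, 184.2], 0.85)]
jar_mid t [([229.1, 232.3], 0.88), ([201.5, 284.5], 0.7)]
jar_label s [([410.4, 208.1], 0.89), ([454.7, 182.1], 0.85)]
jar_label t [([199.9, 291.6], 0.91), ([245.9, 228.4], 0.64)]
reader_plate s []
reader_plate t [([239.0, 229.4], 0.65)]
reader_window s [([457.3, 214.8], 0.94)]
reader_window t [([206.4, 221.0], 0.68)]
pivot s [([248.0, 171.8], 0.8)]
pivot t [([401.7, 270.0], 0.86)]
lever_handle s [([214.1, 172.8], 0.68)]
lever_handle t [([428.3, 229.7], 0.64)]
lever_point s [([200.9, 190.7], 0.96)]
lever_point t [([390.7, 213.1], 0.66), ([431.0, 215.9], 0.63)]
mark s [([423.7, 218.1], 0.58), ([236.1, 207.5], 0.43)]
mark t [([389.7, 212.6], 0.49)]
spare_mid s [([324.4, 208.3], 0.67)]
spare_mid t [([319.7, 224.9], 0.6)]
reagent_mid s [([311.6, 268.7], 0.85)]
reagent_mid t [([308.6, 142.3], 0.73)]
beaker_mid s []
beaker_mid t [([307.2, 279.5], 0.87)]
```

View pics/s0.png

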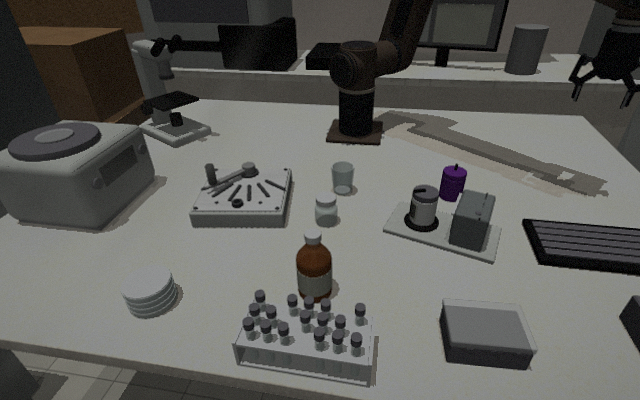

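View pics/t0.png

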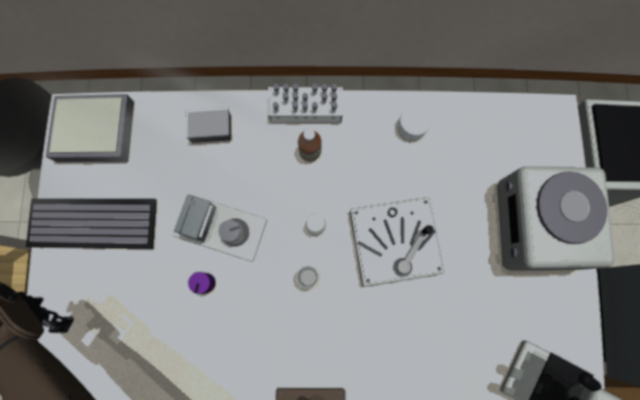

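```bash
python3 -c "
import cv2
t=cv2.imread('pics/t0.png');cv2.imwrite('pics/t0a.png',cv2.resize(t[190:320,150:280],None,fx=4.6,fy=4.6,interpolation=3))
cv2.imwrite('pics/t0b.png',cv2.resize(t[180:320,350:490],None,fx=4.2,fy=4.2,interpolation=3))
s=cv2.imread('pics/s0.png');cv2.imwrite('pics/s0a.png',cv2.resize(s[130:290,370:570],None,fx=3.7,fy=3.7,interpolation=3))"
```

```text
(no output)
```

View pics/t0a.png

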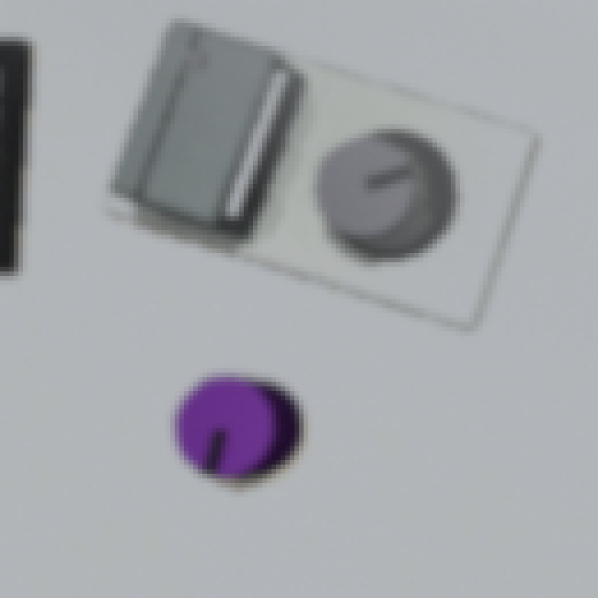

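View pics/t0b.png

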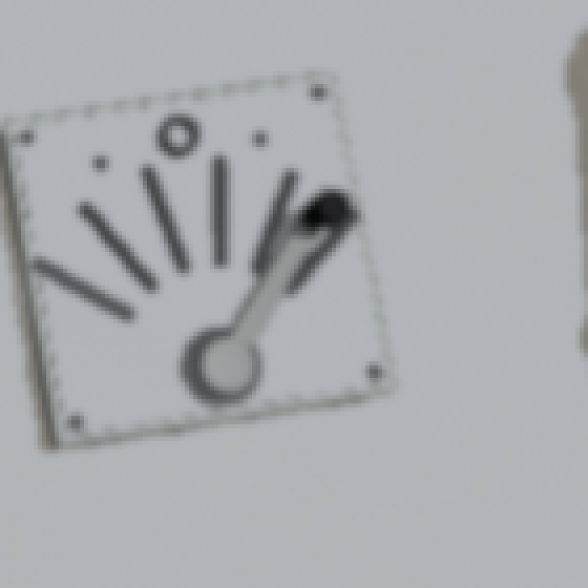

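View pics/s0a.png

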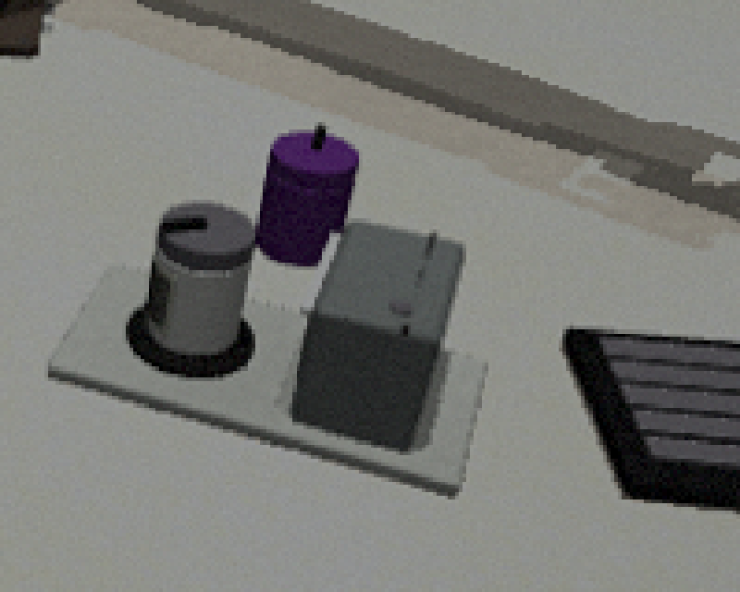

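The top view shows the jar at about (230,231) with its rib pointing right and slightly up, which is away from the window. The purple look-alike is at (201,283). The ring sits at the second notch, about (392,212), and the lever handle is at about (428,230). Next I'll turn these pixels into positions.

Run:
```python
from h import *
np.set_printoptions(precision=4,suppress=True)
a=snap('scene','s1.png');b=snap('top','t1.png')
P={}
for n,us,ut in [('jar',(421.5,202),(229.1,232.3)),('win',(457.3,214.8),(206.4,221.0)),('pivot',(248,171.8),(401.7,270)),('handle',(214.1,172.8),(428.3,229.7)),('lpt',(200.9,190.7),(431,215.9)),('mark',(236.1,207.5),(389.7,212.6)),('spare',(324.4,208.3),(319.7,224.9)),('reag',(311.6,268.7),(308.6,142.3))]:
    print(n,*tri(ray(a,us),ray(b,ut)))
c=lambda x,y:(x/4.6+150-.5+.5/4.6,y/4.6+190-.5+.5/4.6)
d=lambda x,y:(x/4.2+350-.5+.5/4.2,y/4.2+180-.5+.5/4.2)
print('lid',atz(b,c(365,185),.098),'plate',atz(b,c(391,195),.018),'jarmid',atz(b,(229.1,232.3),.058))
print('rib',atz(b,c(367,187),.104),atz(b,c(413,168),.104))
q=[atz(b,c(*k),.012) for k in((540,135),(472,330))]; print('base',q)
print('baselong',atz(b,c(310,58),.012),atz(b,c(235,247),.012))
print('purple',atz(b,(201.5,284.5),.04))
print('mark',atz(b,d(178,135),.062),'pivot',atz(b,(401.7,270),.05),'handle',atz(b,(428.3,229.7),.0975))
print('dots',atz(b,d(260,138),.05),atz(b,d(100,163),.05),'handletop',atz(b,d(333,205),.125))
print('beaker',atz(b,(307.2,279.5),.04),'block top',[atz(b,c(*k),.1) for k in((178,20),(292,55),(245,222),(115,190))])
r=nets.cut_out(a,'jar_mid')
for x in r: 
    y,xx=np.where(x['region']);print(x['score'],x['xy'],xx.min(),xx.max(),y.min(),y.max())
```

```text
jar [0.5172 0.2206 0.0651] 0.0047528419666351
win [0.5495 0.2935 0.0588] 0.0013699459609160095
pivot [ 0.4178 -0.2537  0.0489] 0.003107915350067285
handle [ 0.5197 -0.3103  0.1003] 0.005825490704393519
lpt [ 0.5629 -0.3293  0.0712] 0.0033482288878249737
mark [ 0.5796 -0.2264  0.0418] 0.0038863236097176936
spare [ 0.5424 -0.0199  0.0368] 0.004845497574299584
reag [0.7784 0.0056 0.0643] 0.0023253330019701733
lid [0.5198 0.2194 0.098 ] plate [0.5241 0.2191 0.018 ] jarmid [0.5181 0.2269 0.058 ]
rib [0.5179 0.217  0.104 ] [0.5292 0.1905 0.104 ]
base [array([0.5634, 0.1275, 0.012 ]), array([0.4411, 0.1668, 0.012 ])]
baselong [0.6121 0.2756 0.012 ] [0.4914 0.3176 0.012 ]
purple [0.3741 0.3024 0.04  ]
mark [ 0.5771 -0.2258  0.062 ] pivot [ 0.4168 -0.2505  0.05  ] handle [ 0.5223 -0.3167  0.0975]
dots [ 0.5773 -0.2831  0.05  ] [ 0.5601 -0.1751  0.05  ] handletop [ 0.522  -0.3114  0.125 ]
beaker [0.3906 0.0093 0.04  ] block top [array([0.6177, 0.3357, 0.1   ]), array([0.5967, 0.2658, 0.1   ]), array([0.4973, 0.2889, 0.1   ]), array([0.5155, 0.3674, 0.1   ])]
0.74 [0.7042, 0.4565] 439 466 164 201
0.71 [0.6653, 0.5082] 410 438 185 225
0.6 [0.5067, 0.5242] 315 337 191 226
```

```bash
cat > ov.py <<'E'
from h import *
def overlay(p,circs,segs,cx,cy,w,f,fn):
    im=cv2.resize(p['frame'][cy:cy+w,cx:cx+w],None,fx=f,fy=f,interpolation=cv2.INTER_CUBIC)
    im=np.clip(im.astype(float)*1.3,0,255).astype(np.uint8)
    m=lambda X:tuple(int(v) for v in ((proj(p,X)-[cx,cy]+.5)*f))
    for c,z,r,col in circs:
        pts=[m((c[0]+r*np.cos(t),c[1]+r*np.sin(t),z)) for t in np.linspace(0,6.283,73)]
        cv2.polylines(im,[np.array(pts)],False,col,1)
    for A,B,col in segs: cv2.line(im,m(A),m(B),col,1)
    cv2.imwrite(fn,im)
E
cat > jar.py <<'E'
from ov import *
import sys
def go(p,P,J,th,W,tag,cx,cy,w,f):
    u=np.array([np.cos(np.radians(W)),np.sin(np.radians(W))]);n=np.array([-u[1],u[0]])
    r=np.array([np.cos(np.radians(th)),np.sin(np.radians(th))])
    P=np.array(P);J=np.array(J)
    e=P-0.0
    S=[((*J,.104),(*(J+r*.027),.104),(0,255,255))]
    a=P+u*.075
    S+=[((*(a+n*.038),.1),(*(a-n*.038),.1),(255,0,0)),((*(a+n*.055),.1),(*(a-n*.055),.1),(0,0,255))]
    overlay(p,[(P,.018,.041,(0,255,0)),(J,.098,.03,(0,0,255)),(J,.018,.03,(255,0,255))],S,cx,cy,w,f,f'pics/{tag}.png')
E
python3 - <<'E'
from jar import *
a=snap('scene','s2.png');b=snap('top','t2.png')
go(a,(.524,.2195),(.520,.2195),-70,71.7,'os1',390,165,110,5.4)
go(b,(.524,.2195),(.520,.2195),-70,71.7,'ot1',170,180,110,5.4)
E
```

```text
(no output)
```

View pics/os1.png

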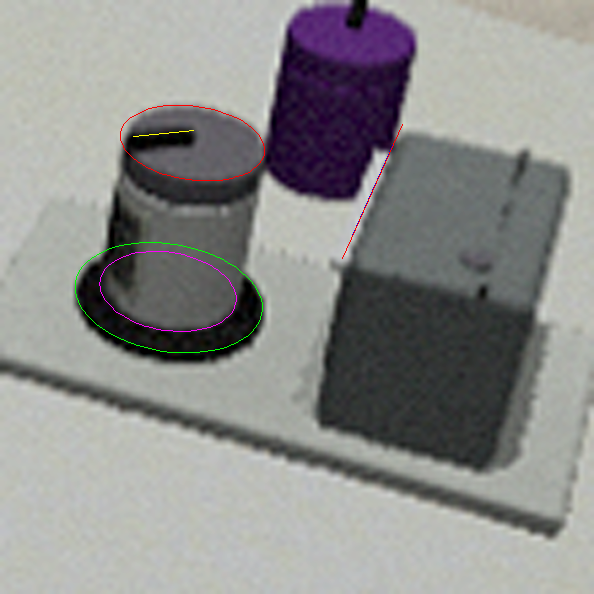

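View pics/ot1.png

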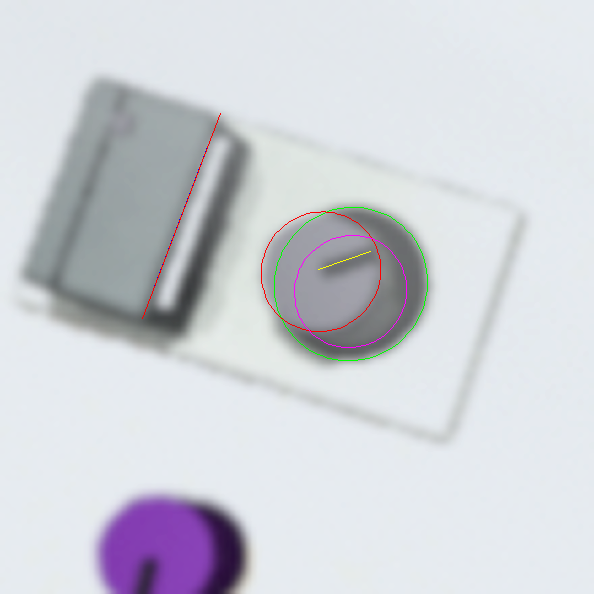

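```bash
cat >> h.py <<'E'
def Rd(deg): # tool down, tool y (jaw) at world angle deg
    t=np.radians(deg);y=np.array([np.cos(t),np.sin(t),0]);z=np.array([0,0,-1.]);return np.column_stack([np.cross(y,z),y,z])
E
python3 - <<'E'
from h import *
np.set_printoptions(precision=2,suppress=True)
for p in ((.521,.220,.16),(.521,.220,.049)):
  for d in range(-180,180,20):
    q=env.solve_ik(p,Rd(d)); print(d,q if q is None else np.array(q))
print(telemetry.state()['t'])
E
```

```text
-180 None
-160 None
-140 [ 12.62   6.71 109.46  -0.    63.83 152.62]
-120 [ 12.62   6.71 109.46  -0.    63.83 132.62]
-100 [ 12.62   6.71 109.46  -0.    63.83 112.62]
-80 [ 12.62   6.71 109.46  -0.    63.83  92.62]
-60 [ 12.62   6.71 109.46  -0.    63.83  72.62]
-40 [ 12.62   6.71 109.46  -0.    63.83  52.62]
-20 [ 12.62   6.71 109.46  -0.    63.83  32.62]
0 [ 12.62   6.71 109.46  -0.    63.83  12.62]
20 [ 12.62   6.71 109.46  -0.    63.83  -7.38]
40 [ 12.62   6.71 109.46  -0.    63.83 -27.38]
60 [ 12.62   6.71 109.46  -0.    63.83 -47.38]
80 [ 12.62   6.71 109.46  -0.    63.83 -67.38]
100 [ 12.62   6.71 109.46  -0.    63.83 -87.38]
120 [  12.62    6.71  109.46   -0.     63.83 -107.38]
140 [  12.62    6.71  109.46   -0.     63.83 -127.38]
160 [  12.62    6.71  109.46   -0.     63.83 -147.38]
-180 None
-160 None
-140 [ 12.62  15.48 112.55  -0.    51.97 152.62]
-120 [ 12.62  15.48 112.55  -0.    51.97 132.62]
-100 [ 12.62  15.48 112.55  -0.    51.97 112.62]
-80 [ 12.62  15.48 112.55  -0.    51.97  92.62]
-60 [ 12.62  15.48 112.55  -0.    51.97  72.62]
-40 [ 12.62  15.48 112.55  -0.    51.97  52.62]
-20 [ 12.62  15.48 112.55  -0.    51.97  32.62]
0 [ 12.62  15.48 112.55  -0.    51.97  12.62]
20 [ 12.62  15.48 112.55  -0.    51.97  -7.38]
40 [ 12.62  15.48 112.55  -0.    51.97 -27.38]
60 [ 12.62  15.48 112.55  -0.    51.97 -47.38]
80 [ 12.62  15.48 112.55  -0.    51.97 -67.38]
100 [ 12.62  15.48 112.55  -0.    51.97 -87.38]
120 [  12.62   15.48  112.55   -0.     51.97 -107.38]
140 [  12.62   15.48  112.55   -0.     51.97 -127.38]
160 [  12.62   15.48  112.55   -0.     51.97 -147.38]
1.45
```

Run:
```python
from h import *
np.set_printoptions(precision=3,suppress=True)
J=(.5205,.220); phi=-20
env.reach((*J,.19),Rd(phi))
claw.gripper_to(.085,40)
env.move_linear((*J,.049),vel=.12)
s=telemetry.state();print(s['t'],s['contact_force'])
claw.gripper_to(.0,40)
s=telemetry.state();print(s['t'],s['contact_force'],s['gripper_width'],s['ee_pos'])
env.move_linear((*J,.053),vel=.05)
s=telemetry.state();print(s['t'],s['contact_force'],s['gripper_width'])
a=snap('scene','s3.png');cv2.imwrite('pics/s3.png',cv2.resize(a['frame'][100:270,380:540],None,fx=3.5,fy=3.5))
```

```text
4.6083 [ 0.391 -0.778 -0.111]
4.9667 [-0.23  -0.314  4.32 ] 0.059602162195102656 [0.521 0.22  0.05 ]
5.2167 [ 1.124  0.198 -1.278] 0.059200430128298544
```

View pics/s3.png

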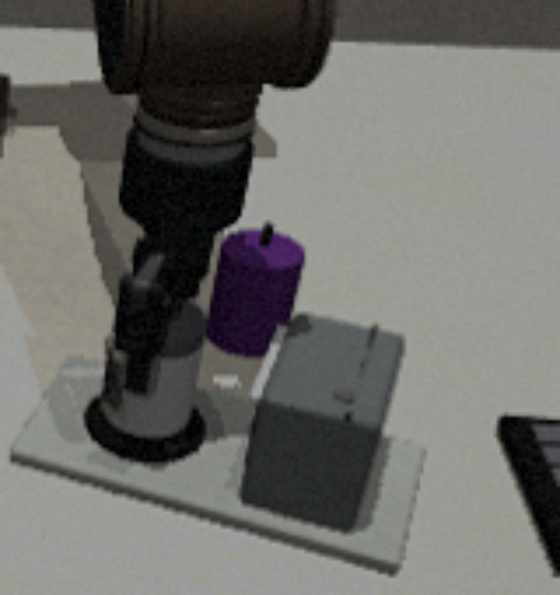

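The jar is gripped at 59.6 mm and lifted slightly, and it hangs free of the block. Next: turn it 141° anticlockwise, then lower it.

Run:
```python
from h import *
np.set_printoptions(precision=3,suppress=True)
q=np.array(telemetry.state()['q']); q[5]-=140.7
env.goto_joints(q)
s=telemetry.state();print(s['t'],s['contact_force'],s['ee_pos'],s['gripper_width'])
env.move_linear((.523,.220,.053),vel=.03)
env.move_linear((.523,.220,.0492),vel=.02)
s=telemetry.state();print(s['t'],s['contact_force'],s['ee_pos'])
claw.gripper_to(.085); env.hold(.1)
env.move_linear((.523,.220,.19),vel=.15)
env.reach((.52,-.05,.30),Rd(0))
from jar import *
a=snap('scene','s4.png');b=snap('top','t4.png');print(telemetry.state()['t'])
go(a,(.524,.2195),(.523,.220),71.7,71.7,'os4',390,165,110,5.4)
go(b,(.524,.2195),(.523,.220),71.7,71.7,'ot4',170,180,110,5.4)
```

```text
7.3667 [ 0.185 -0.062 -1.106] [0.52  0.22  0.053] 0.0595863245765629
7.9583 [-1.235 -1.149  4.642] [0.524 0.22  0.05 ]
11.0583
```

View pics/os4.png

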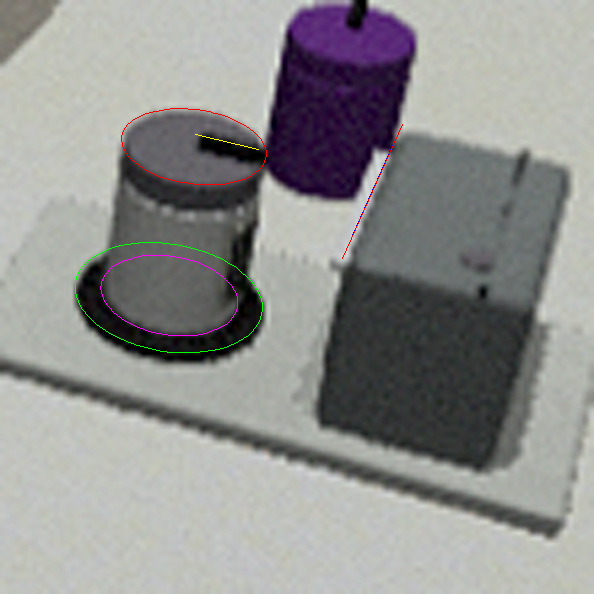

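View pics/ot4.png

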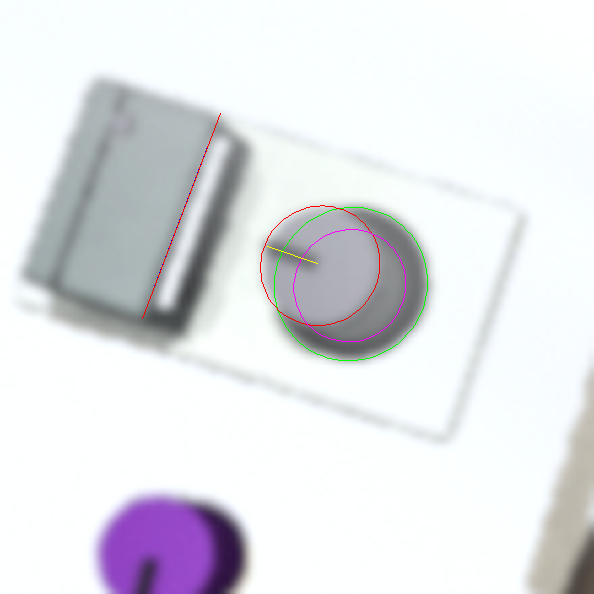

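Both views show the rib pointing squarely at the window and the jar centred on the plate. Next, the lever geometry by least squares over the ring, dots, handle and box corners.

Run:
```python
from ov import *
from scipy.optimize import least_squares
np.set_printoptions(precision=4,suppress=True)
a=snap('scene','s5.png');b=snap('top','t5.png')
d=lambda x,y:np.array((x/4.2+350-.5,y/4.2+180-.5))
obs=[(b,d(178,135),0,.155,.06),(b,d(260,138),-.36,.155,.05),(b,d(100,163),.36,.155,.05),(a,np.array((236.5,205)),0,.155,.056),(b,d(333,205),-.72,.115,.125)]
f=lambda v:np.concatenate([proj(p,(v[0]+r*np.cos(v[2]+t),v[1]+r*np.sin(v[2]+t),z))-uv for p,uv,t,r,z in obs])
r=least_squares(f,[.42,-.25,.1],loss='soft_l1');print(r.x,r.fun.reshape(-1,2))
x,y,al=r.x
pt=lambda R,t:(x+R*np.cos(al+t),y+R*np.sin(al+t))
print('handle',pt(.115,-.72),'target',pt(.115,0))
C=[((x,y),.05,.02,(255,0,0)),(pt(.155,0),.062,.014,(0,0,255)),(pt(.155,-.36),.05,.005,(0,0,255)),(pt(.155,.36),.05,.005,(0,0,255)),(pt(.115,-.72),.125,.011,(0,255,0)),(pt(.115,-.72),.07,.011,(0,255,255))]
overlay(b,C,[],350,180,140,4.2,'pics/lt.png');overlay(a,C,[],180,130,120,5,'pics/ls.png');print(telemetry.state()['t'])
for p in(a,b):
    for n in ('spare_mid','reagent_mid','beaker_mid'): print(n,[np.round(np.array(o['xy'])*[640,400],1) for o in nets.mark_of(p,n)[:1]])
```

```text
[ 0.4259 -0.2496  0.1482] [[ 0.32   -0.4742]
 [-0.1872  0.102 ]
 [-0.2007 -0.2947]
 [ 0.2864 -2.1929]
 [ 0.2764 -0.1007]]
handle (np.float64(0.5225638226540077), np.float64(-0.3118624042530853)) target (np.float64(0.539597782375256), np.float64(-0.2326501408058247))
11.1583
spare_mid [array([327. , 208.1])]
reagent_mid [array([315.8, 265.2])]
beaker_mid [array([338.9, 174.6])]
spare_mid [array([317.8, 223.9])]
reagent_mid [array([309., 145.])]
beaker_mid [array([427.5, 231.5])]
```

View pics/lt.png

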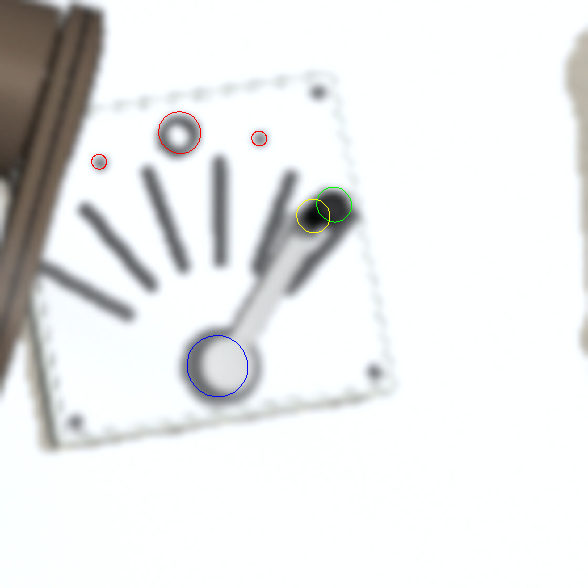

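View pics/ls.png

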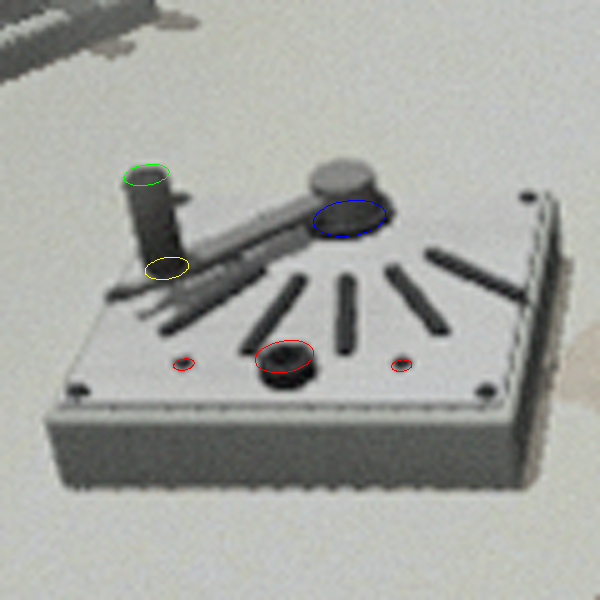

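Run:
```python
from h import *
np.set_printoptions(precision=3,suppress=True)
x,y,al=.4259,-.2496,.1482
pt=lambda t,z:(x+.115*np.cos(al+t),y+.115*np.sin(al+t),z)
R=Rd(np.degrees(al-.36)+90)
env.reach(pt(-.72,.22),R); claw.gripper_to(.055,30)
env.move_linear(pt(-.72,.083),vel=.12)
claw.gripper_to(0,30)
s=telemetry.state();print(s['t'],s['gripper_width'],s['contact_force'])
for t in np.linspace(-.72,.015,10)[1:]:
    env.move_linear(pt(t,.083),vel=.07)
    s=telemetry.state();print(round(s['t'],2),s['contact_force'],s['gripper_width'])
claw.gripper_to(.055); env.hold(.2)
env.move_linear(pt(0.015,.22),vel=.12)
env.reach((.5,-.02,.32),Rd(0))
from ov import overlay
from jar import go
a=snap('scene','s6.png');b=snap('top','t6.png');s=telemetry.state();print(s['t'],s['contact_force'])
g=lambda R,t:(x+R*np.cos(al+t),y+R*np.sin(al+t))
C=[(g(.155,0),.062,.014,(0,0,255)),(g(.115,0),.125,.011,(0,255,0)),(g(.115,0),.07,.011,(0,255,255))]
overlay(b,C,[],350,180,140,4.2,'pics/lt6.png');overlay(a,C,[],180,130,120,5,'pics/ls6.png')
go(a,(.524,.2195),(.523,.220),71.7,71.7,'os6',390,165,110,5.4)
```

```text
15.1083 0.02140606141834541 [ 0.774 -0.818  3.058]
15.39 [-1.32  -5.727  1.459] 0.02088546981040658
15.68 [ 1.488 -5.834 -0.245] 0.021149473674449377
15.96 [ 4.264 -0.038  0.122] 0.021385727283519
16.24 [ 5.232 -1.671  1.282] 0.021088339733431997
16.52 [ 6.803 -6.656  0.243] 0.02113940672834352
16.81 [ 5.672 -7.361 -2.565] 0.021082466189225504
17.09 [ 5.735 -0.226  2.413] 0.021326299995658257
17.38 [3.071 1.861 5.562] 0.020929016714193706
17.66 [ 2.236 -3.036  6.103] 0.0212100745459135
21.175 [ 0.273 -0.392 -0.389]
```

View pics/lt6.png

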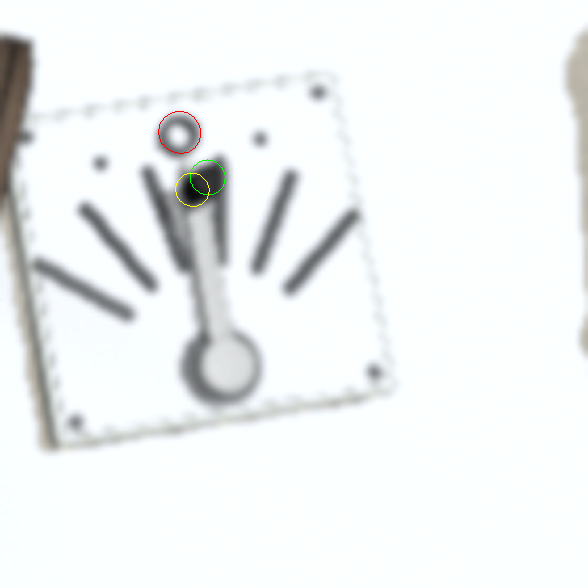

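View pics/ls6.png

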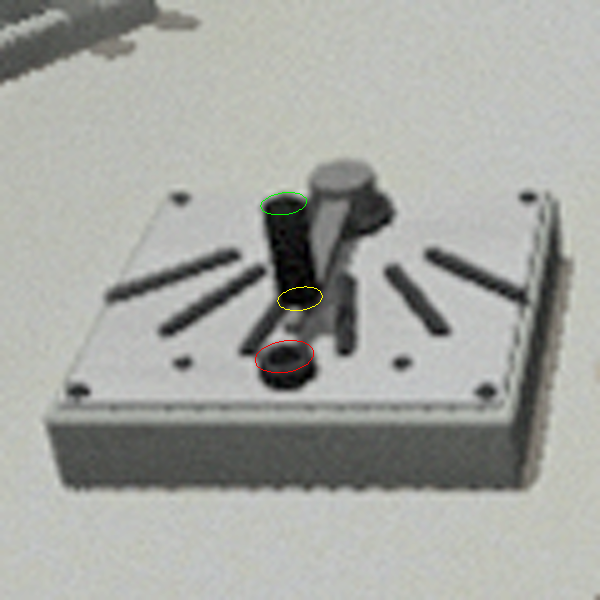

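View pics/s6.png

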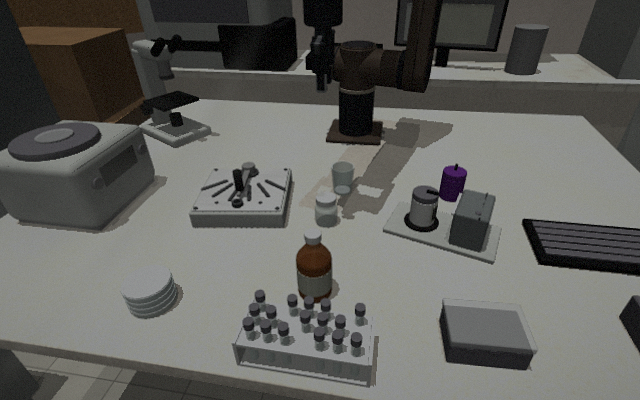

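The lever sits in the ring-marked notch: its handle matches the predicted circles in both views. The jar faces the window, nothing else has shifted, and the arm is clear.

```bash
python3 -c "
from h import *
env.job_done();print(telemetry.state()['t'])"
```

```text
the job is handed in; nothing more can be done
the job is handed in; nothing more can be done
```

I turned the jar to face the scanner, moved the lever into the ring-marked notch, and handed the job in after about 21 s of robot time. The hand-in gave no verdict, and printed only that nothing more can be done.

- **Jar:** I gripped it from above, lifted it 4 mm and turned it about 141° anticlockwise. I then set it down about 1 mm from my estimate of the plate's centre. In both camera views the rib on the lid lines up with the window direction to within a few degrees, and the jar stands upright.
- **Lever:** I then gripped the handle and swept it 0.72 rad to the second notch after standby, the one with the ring. After release, the handle matched the predicted position in both views to about one pixel (roughly 2 mm).
- **Other things:** The glass jar, bottle and beaker look unmoved in the final scene picture. The arm was raised clear, with contact force near zero.

**Checks that disagreed:**
- The scene camera sits about one pixel (2–3 mm) off from the top camera. That is well inside the tolerances.
- The network's pivot point was about 9 mm off the position I fitted from the ring, dots and handle. I used the fitted position.
- One network report put the beaker at the lever handle. I disregarded it as false.

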